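Start up the bench switches in order

ROBOT

A 6-joint arm with a two-finger parallel gripper is mounted at the origin on the work surface; the furniture and walls round the work are solid. World frame = base frame: x ahead of the robot, y to its left, z up, the work surface at z = 0. Lengths are in m, angles in rad, forces in N, time in s.
With the tool pointing down it reaches from about 0.275 to 0.85 m from the base axis. Payload 19 kg.
Tool frame: the origin (TCP) lies on the centre line of the jaws, within the pads' length; the fingertips stand 14 mm ahead of it and the grasp point (between the pads) lies 5 mm behind it; z points along the fingers, y is the direction in which the jaws open and shut (so a half turn about z gives the same grasp; the last joint's range is limited). The gripper opens to 85 mm and grips with 20 to 120 N. Pads are 22 mm wide; open, the fingers measure 114 mm over their backs; the gripper's body (76 mm by 85 mm) begins 54 mm behind the grasp point. The pads swing forward as they close: fully open they stand 13 mm farther back than shut.
Start: joints at [0.991, 0.15, 1.437, -0, 1.554, -0.134], TCP at [0.248, 0.519, 0.245] pointing down, gripper open.
Joint ranges: [-2.8, 2.8], [-0.68, 2.1], [0.12, 2.68], [-1.39, 4.53], [0.16, 2.79], [-2.81, 2.81]. Speed limits (rad/s): [1.89, 1.89, 2.22, 3.01, 3.01, 3.01].

INTERFACE

Orientations are given as a rotation vector (axis times angle).
In Python, from bench import move_to, move_l, move_joints, move_gripper, wait, ik, grab_frame, IKError, job_done, read_clock, read_joint_positions, read_joint_vel, read_effort, read_eef_pos, read_ee_rot, read_ft_force, read_torque, read_finger_gap gives the robot as it stands. Calls block until the motion is done:
- move_to(position, orientation): joint-space move of the TCP to a pose.
- move_l(position, rotation=None, feed=0.15, force_limit=None): straight line of the TCP; rotation=None keeps the orientation; feed is the mean speed in m/s. With force_limit (N) it stops when the force on the tool has changed by that much, and returns True; else False.
- move_joints(angles): joint-space move.
- move_gripper(opening, strength=None): opening from 0.0 (shut) to 1.0 (fully open); strength is the grip in N (None keeps the last); returns when the fingers have stopped.
- wait(seconds).
- ik(position, orientation): joint angles nearest the present ones, or None.
- grab_frame(name): name is "scene" or "top" or "wrist"; returns a dict with "img" (384x512x3 uint8, red, green, blue), "fx", "fy", "cx", "cy" (pixels), "rvec" (rotation vector, rad) and "tvec" (3), from world to camera coordinates, as OpenCV has them. Camera axes: x right, y down, z forward; pixel columns grow to the right and rows downward; lengths in m; the calibration is good to about 2 mm. The wrist camera is an equidistant fisheye: a pixel r from the principal point sees the ray r / f radians off the axis. A picture is of the moment at which its call begins. There is no depth.
A pose or a line that the arm cannot do raises IKError and nothing moves.
- job_done(): hands the job in, once; it reports no verdict.
Readings, each from a call of its own:
- read_clock(): time.
- read_joint_positions(): joint angles.
- read_joint_vel(): joint speeds.
- read_effort(): joint torques, N m.
- read_eef_pos(): TCP position.
- read_ee_rot(): TCP orientation.
- read_ft_force(): force on the tool from outside, world axes, zero at the start.
- read_torque(): the same for the moment, N m.
- read_finger_gap(): opening from 0.0 (shut) to 1.0 (fully open).
Only numpy, scipy, OpenCV 4.12 (cv2) and the standard library are available. Lean on these libraries where they do the work, as an engineer would, in place of code of your own. Each camera call takes 0.05 s, during which the arm holds its last target. There are 200 camera calls.

TASK

Switch the bench on in its safe order: gently press the round button (extraction fan) fully in so that it stays in, then the long bar button (vacuum pump), then the square button (hot plate), and leave the cross-shaped button out. Only press with the fingertips: the little switch boxes must not be lifted, tipped or shoved from their places, and nothing else on the bench may be disturbed.

Things in the scene. Friction and masses are not known exactly. Their poses are not given: they have to be found in the camera images.
- round_box: Loose grey wireless switch box (extraction fan), 60 x 60 mm, 36 mm high, 0.5 kg or so, on rubber feet, with one black button in the middle of its top: round, 36 mm across. Origin: centre of its underside, z up. It may be turned by up to about 0.6 rad, and the four boxes swap places.
- round_top (a point): Centre of the top face of the round button (flat, horizontal). Out, it stands 51 mm above the worktop and 15 mm above its housing; latched fully in and let go, 43 mm and 7 mm. This point moves with the button. Pushes over 30 N on box or button break the switch, as a jab at 80 mm/s would; at 40 mm/s or slower, stopped in time, it is safe.
- round_button (a joint): How far the round button is latched in, m: 0 out, 0.008 fully in at its stop; counts as in from 0.006. It goes straight down. Its cap is sprung on the stem, 3 N per mm: a push of about 3 N (cap 1 mm down on its spring) moves the stem, which stays in when let go; at the stop the spring gives up to 5 mm more, so a cap pushed 10 to 11 mm below its first height is fully in, at 6 to 9 N.
- bar_box: Loose grey wireless switch box (vacuum pump), 60 x 60 mm, 36 mm high, 0.5 kg or so, on rubber feet, with one black button in the middle of its top: a long narrow bar, 46 x 16 mm (long along the box's y). Origin: centre of its underside, z up. It may be turned by up to about 0.6 rad, and the four boxes swap places.
- bar_top (a point): Centre of the top face of the bar button (flat, horizontal). Out, it stands 51 mm above the worktop and 15 mm above its housing; latched fully in and let go, 43 mm and 7 mm. This point moves with the button. Pushes over 30 N on box or button break the switch, as a jab at 80 mm/s would; at 40 mm/s or slower, stopped in time, it is safe.
- bar_button (a joint): How far the bar button is latched in, m: 0 out, 0.008 fully in at its stop; counts as in from 0.006. It goes straight down. Its cap is sprung on the stem, 3 N per mm: a push of about 3 N (cap 1 mm down on its spring) moves the stem, which stays in when let go; at the stop the spring gives up to 5 mm more, so a cap pushed 10 to 11 mm below its first height is fully in, at 6 to 9 N.
- square_box: Loose grey wireless switch box (hot plate), 60 x 60 mm, 36 mm high, 0.5 kg or so, on rubber feet, with one black button in the middle of its top: square, 34 x 34 mm. Origin: centre of its underside, z up. It may be turned by up to about 0.6 rad, and the four boxes swap places.
- square_top (a point): Centre of the top face of the square button (flat, horizontal). Out, it stands 51 mm above the worktop and 15 mm above its housing; latched fully in and let go, 43 mm and 7 mm. This point moves with the button. Pushes over 30 N on box or button break the switch, as a jab at 80 mm/s would; at 40 mm/s or slower, stopped in time, it is safe.
- square_button (a joint): How far the square button is latched in, m: 0 out, 0.008 fully in at its stop; counts as in from 0.006. It goes straight down. Its cap is sprung on the stem, 3 N per mm: a push of about 3 N (cap 1 mm down on its spring) moves the stem, which stays in when let go; at the stop the spring gives up to 5 mm more, so a cap pushed 10 to 11 mm below its first height is fully in, at 6 to 9 N.
- cross_box: Loose grey wireless switch box (spare circuit, not to be switched), 60 x 60 mm, 36 mm high, 0.5 kg or so, on rubber feet, with one black button in the middle of its top: a plus-shaped cross, 42 mm over its arms, arms 13 mm wide. Origin: centre of its underside, z up. It may be turned by up to about 0.6 rad, and the four boxes swap places.
- cross_top (a point): Centre of the top face of the cross button (flat, horizontal). Out, it stands 51 mm above the worktop and 15 mm above its housing; latched fully in and let go, 43 mm and 7 mm. This point moves with the button. Pushes over 30 N on box or button break the switch, as a jab at 80 mm/s would; at 40 mm/s or slower, stopped in time, it is safe.
- cross_button (a joint): How far the cross button is latched in, m: 0 out, 0.008 fully in at its stop; counts as in from 0.006. It goes straight down. Its cap is sprung on the stem, 3 N per mm: a push of about 3 N (cap 1 mm down on its spring) moves the stem, which stays in when let go; at the stop the spring gives up to 5 mm more, so a cap pushed 10 to 11 mm below its first height is fully in, at 6 to 9 N.
- vial_a: Small capped glass vial, 25 mm across, 56 mm tall, standing between the boxes; a loose bystander, to be left alone. Origin: centre of its underside.
- vial_b: Another small capped glass vial, 25 mm across, 56 mm tall, standing between the boxes; a loose bystander, to be left alone. Origin: centre of its underside.
- stopper: Rubber stopper, 32 mm across, 28 mm high, between the boxes; a loose bystander, to be left alone. Origin: centre of its underside.
- tape_roll: Roll of tape lying flat, 69 mm across, 19 mm high, behind the boxes; a loose bystander, to be left alone. Origin: centre of its underside.
- flask: Conical flask, 68 mm across, 111 mm tall, at the back on the right; a loose bystander, to be left alone. Origin: centre of its underside.
- jar: Wide jar with a lid, 66 mm across, 106 mm tall, at the back on the left; a loose bystander, to be left alone. Origin: centre of its underside.

How it is judged:
On the way, in this order (a step that is already met when the one before it is completed fails the run):
1. the round button is in (value of joint round_button above 0.006 m), for 0.1 s.
2. the bar button is in (value of joint bar_button above 0.006 m), for 0.1 s.
3. the square button is in (value of joint square_button above 0.006 m), for 0.1 s.
At the end, for the whole second after the job is handed in: The round, bar and square buttons are in (at least 6 of their 8 mm), pressed in that order; the cross button is out (less than 2 mm in); every box stands level and at rest within 25 mm of where it stood, and the bystanders are within 20 mm of where they stood (value of joint each of round_button, bar_button, square_button above 0.006 m and value of joint cross_button below 0.002 m and distance of each of round_box, bar_box, square_box, cross_box from where it was at the start of the episode below 0.025 m and angle between each of round_box, bar_box, square_box, cross_box's own z axis and vertical below 0.1 rad and linear speed of each of round_box, bar_box, square_box, cross_box below 0.02 m/s and distance of each of vial_a, vial_b, stopper, tape_roll, flask, jar from where it was at the start of the episode below 0.02 m); the robot touches nothing.
It fails at once if a button goes in out of turn (bar before round, or square before bar) ((value of joint bar_button above 0.002 m and value of joint round_button below 0.006 m) or (value of joint square_button above 0.002 m and value of joint bar_button below 0.006 m)).
It fails at once if the cross button is pressed (value of joint cross_button above 0.002 m).
It fails at once if a box or button is pushed with more than 30 N (contact force between any of the fingers, the arm and round_box above 30 N or contact force between any of the fingers, the arm and bar_box above 30 N or contact force between any of the fingers, the arm and square_box above 30 N or contact force between any of the fingers, the arm and cross_box above 30 N).
It fails at once if a box is lifted, tipped or shoved (height (world z) of any of round_box, bar_box, square_box, cross_box above 0.006 m or angle between any of round_box, bar_box, square_box, cross_box's own z axis and vertical above 0.15 rad or distance of any of round_box, bar_box, square_box, cross_box from where it was at the start of the episode above 0.025 m).
It fails at once if a bystander is moved or knocked over (distance of any of vial_a, vial_b, stopper, tape_roll, flask, jar from where it was at the start of the episode above 0.02 m or angle between any of vial_a, vial_b, stopper, tape_roll, flask, jar's own z axis and vertical above 0.4 rad).
It also fails if it takes over 40 s, if anything falls off the work surface, if the arm or the gripper's body presses on something with over 40 N, if the wrist force passes 120 N, or if a joint passes its speed limit or range.

## Working session

There is one attempt and no reset: what is moved stays moved. The work goes in short steps, each a Python script; the robot and the scene stay as the last script left them, time stands still between calls to the robot, and variables do not carry over. Pictures are saved under pics/ and viewed, on a budget of 10 in all, crops included, one or two more only if the job needs it, and the job is handed in when it is done.

```bash
mkdir -p pics; python3 - <<'E'
from bench import *
import cv2
for n in("top","scene"):
    f=grab_frame(n); cv2.imwrite(f"pics/{n}0.png",cv2.resize(f["img"][:,:,::-1],(800,600),interpolation=cv2.INTER_CUBIC))
    print(n,f["fx"],f["cx"],f["cy"],f["rvec"],f["tvec"])
print(read_clock(),read_ee_rot())
E
```

```text
top 472.24048645770023 255.13740449777973 190.12163087457787 [ 2.19575372 -2.16009408  0.10009984] [0.00928158 0.58310411 0.98808869]
scene 499.2505292369495 253.91749362254953 188.6228278425625 [ 2.07886163 -1.05809534  0.50508004] [-0.29855646  0.36196459  0.73202969]
0.1 [-6.94374769e-01 -3.06351014e+00  1.56787169e-03]
```

View pics/top0.png

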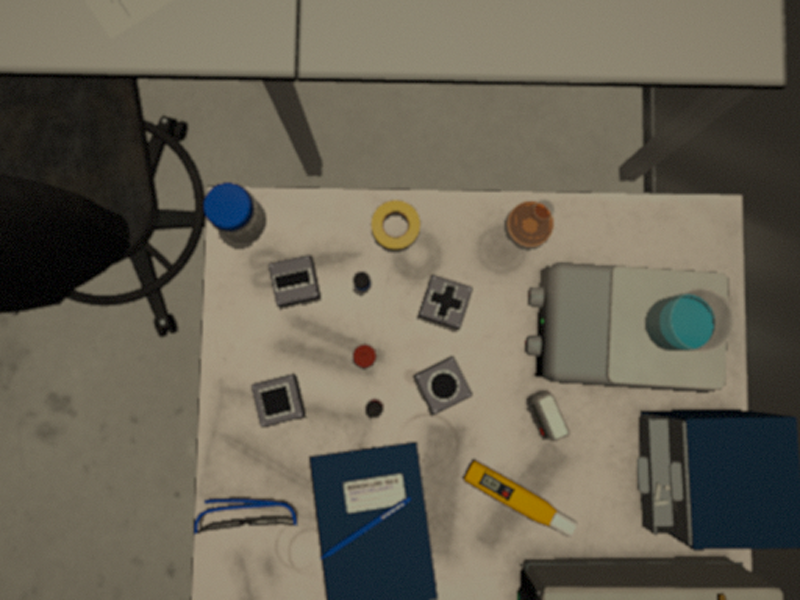

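The top view, at 800x600 px, shows the round button at (443,385), the bar at (293,280), the square at (275,401) and the cross at (447,300). The vials and stopper lie between the boxes at about (362,282), (364,356) and (374,408).

```bash
cat > h.py <<'E'
from bench import *
import cv2, numpy as np
from scipy.spatial.transform import Rotation as R
def at_z(f,uv,z):
    M=cv2.Rodrigues(np.array(f["rvec"],float))[0]; t=np.array(f["tvec"],float)
    d=M.T@np.array([(uv[0]-f["cx"])/f["fx"],(uv[1]-f["cy"])/f["fy"],1]); c=-M.T@t
    return c+d*(z-c[2])/d[2]
E
python3 - <<'E'
from h import *
f=grab_frame("top"); g=cv2.cvtColor(f["img"],cv2.COLOR_RGB2GRAY); s=512/800
f2=grab_frame("scene"); im=f2["img"][:,:,::-1].copy()
for n,p in dict(round=(443,385),bar=(293,280),square=(275,401),cross=(447,300)).items():
    u,v=[int(a*s) for a in p]; w=14
    m=(g[v-w:v+w+1,u-w:u+w+1]<50).astype(np.uint8)
    k,l,st,c=cv2.connectedComponentsWithStats(m)
    i=l[w,w]; uv=c[i]+[u-w,v-w]+0.0
    P=at_z(f,uv,.051); A=[at_z(f,(uv[0]+1,uv[1]),.051)-P]
    print(n,i,st[i],uv/s,P.round(4), "r",np.hypot(P[0],P[1]).round(3),np.linalg.norm(A).round(4))
    q=cv2.projectPoints(P[None],np.array(f2["rvec"]),np.array(f2["tvec"]),np.array([[f2["fx"],0,f2["cx"]],[0,f2["fy"],f2["cy"]],[0,0,1.]]),None)[0].ravel()
    cv2.drawMarker(im,tuple(int(round(a)) for a in q),(0,0,255),0,7,1)
cv2.imwrite("pics/scene1.png",cv2.resize(im,(800,600),interpolation=cv2.INTER_CUBIC))
E
```

```text
round 1 [  8   7  15  16 186] [443.44758065 385.38306452] [ 0.4641 -0.0424  0.051 ] r 0.466 0.0021
bar 1 [  4   9  21  10 141] [291.78856383 278.69015957] [0.603  0.1627 0.051 ] r 0.625 0.0021
square 3 [  5   6  19  18 231] [275.14880952 400.6155303 ] [0.4405 0.1799 0.051 ] r 0.476 0.0021
cross 1 [  4   5  19  19 162] [445.5632716  300.31828704] [ 0.5773 -0.044   0.051 ] r 0.579 0.0021
```

View pics/scene1.png

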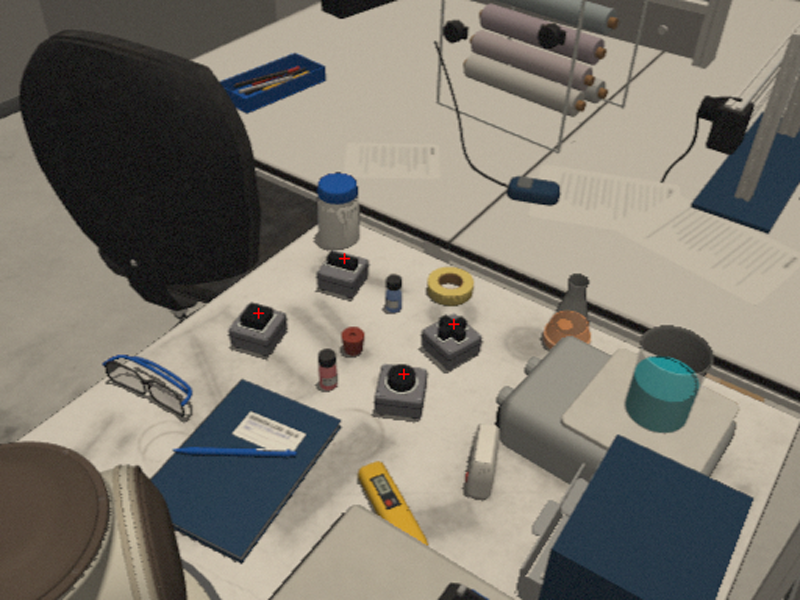

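Markers land on the button tops in both views, so I'll press the round one, shut-jawed, sensing contact.

```bash
cat >> h.py <<'E'
DOWN=np.array([0,np.pi,0])
def press(x,y):
    move_to([x,y,.16],DOWN); 
    move_l([x,y,.085],feed=.1)
    f0=read_ft_force()
    hit=move_l([x,y,.045],feed=.02,force_limit=2)
    z=read_eef_pos()[2]; print("contact",hit,z,(read_ft_force()-f0).round(2),read_clock())
    return hit,z,f0
E
python3 - <<'E'
from h import *
move_gripper(0.0)
hit,z,f0=press(.4641,-.0424)
f=grab_frame("wrist"); cv2.imwrite("pics/w2.png",f["img"][:,:,::-1])
f=grab_frame("scene"); cv2.imwrite("pics/s2.png",cv2.resize(f["img"][150:310,180:400,::-1],None,fx=3,fy=3))
E
```

```text
contact True 0.06240331188348678 [1.92 0.29 2.09] 5.1917
```

View pics/s2.png

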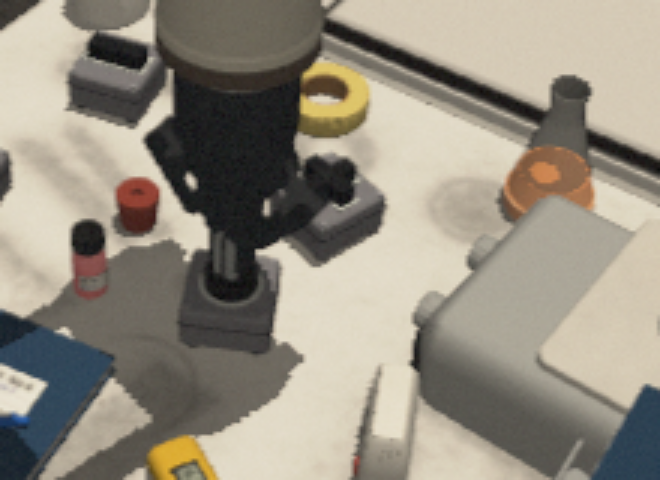

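The closed fingertips stand on the round cap, at about (232,285) in the crop, and clear of the neighbouring boxes. Now the full press.

```bash
cat >> h.py <<'E'
def finish(x,y,z,f0):
    h=move_l([x,y,z-.0108],feed=.02,force_limit=6)
    wait(.15)
    print("bottom",h,read_eef_pos().round(4),(read_ft_force()-f0).round(2))
    move_l([x,y,.085],feed=.05); move_l([x,y,.16],feed=.15)
    print("up",(read_ft_force()-f0).round(2),read_clock())
E
python3 - <<'E'
from h import *
x,y=.4641,-.0424
for z in (.0595,.0565,.0545,.0530,.0520):
    h=move_l([x,y,z],feed=.02,force_limit=6); print(h,read_eef_pos()[2].round(4),read_ft_force().round(2))
    if h: break
f=grab_frame("scene"); cv2.imwrite("pics/s3.png",cv2.resize(f["img"][150:310,180:400,::-1],None,fx=3,fy=3))
print(read_clock())
E
```

```text
False 0.0594 [ 0.64 -0.02  1.82]
False 0.0564 [0.33 0.63 1.65]
False 0.0546 [-0.28  0.14  6.33]
False 0.0533 [-1.98 -0.08 10.42]
False 0.0525 [-2.82  1.38 14.2 ]
6.7
```

Force rose from a ~2 N plateau to a steep ~3.5 N/mm, so the stem reached its stop (free cap at TCP z ≈ 0.0647). I'll retract and confirm, then do the bar to TCP z 0.0542.

```bash
cat >> h.py <<'E'
def full(x,y):
    move_to([x,y,.16],DOWN); move_l([x,y,.075],feed=.1); f0=read_ft_force()
    for z in (.0655,.0615,.058,.0554,.0542):
        h=move_l([x,y,z],feed=.025,force_limit=9); print(h,read_eef_pos()[2].round(4),(read_ft_force()-f0).round(2))
        if h: break
    move_l([x,y,.08],feed=.05); move_l([x,y,.16],feed=.15)
    print("up",read_clock())
def look(n):
    f=grab_frame("scene"); cv2.imwrite(n,cv2.resize(f["img"][140:310,130:400,::-1],None,fx=2.9,fy=2.9,interpolation=cv2.INTER_CUBIC))
E
python3 - <<'E'
from h import *
x,y=.4641,-.0424
move_l([x,y,.08],feed=.05); move_l([x,y,.16],feed=.15)
move_to([.603,.1627,.16],DOWN); print(read_clock())
look("pics/s4.png")
E
```

```text
9.0667
```

View pics/s4.png

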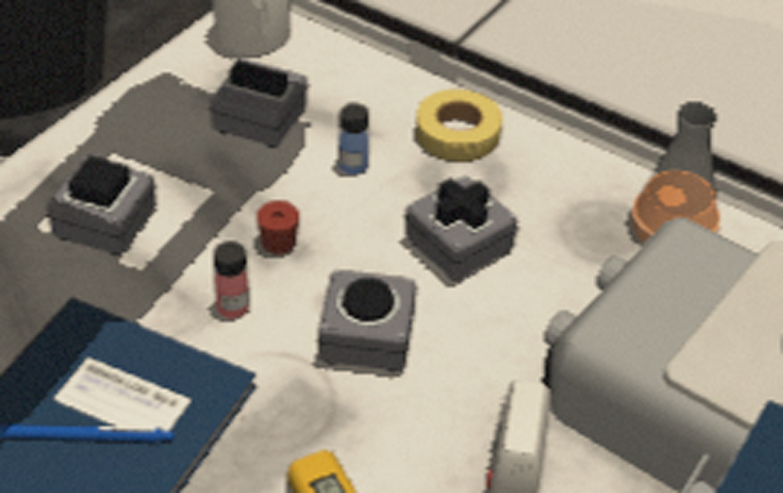

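The round button at (368,300) now sits low in its housing, its box has not moved, and the other three still stand out. Next, the bar.

```bash
python3 - <<'E'
from h import *
full(.603,.1627)
move_to([.4405,.1799,.16],DOWN); look("pics/s5.png"); print(read_clock())
E
```

```text
False 0.0654 [ 0.01 -0.27 -0.29]
False 0.0615 [-0.28  0.19  2.08]
False 0.0579 [0.39 0.27 1.52]
False 0.0555 [-0.56 -0.85  4.96]
False 0.0546 [-2.11 -0.87  7.04]
up 13.35
14.0917
```

View pics/s5.png

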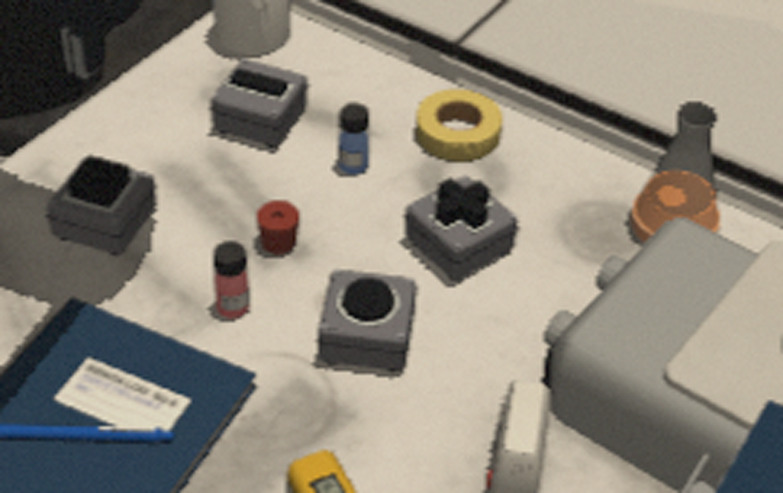

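The bar button at (258,82) is low in its housing and nothing has moved. Square next.

```bash
python3 - <<'E'
from h import *
full(.4405,.1799)
move_l([.4405,.1799,.24],feed=.15); look("pics/s6.png"); print(read_clock())
E
```

```text
False 0.0654 [0.44 0.17 0.11]
False 0.0615 [ 0.84 -0.51  2.01]
False 0.0579 [0.73 1.32 1.93]
False 0.0554 [ 1.54 -0.3   4.67]
False 0.0545 [-0.92 -0.67  7.25]
up 18.325
19.0583
```

View pics/s6.png

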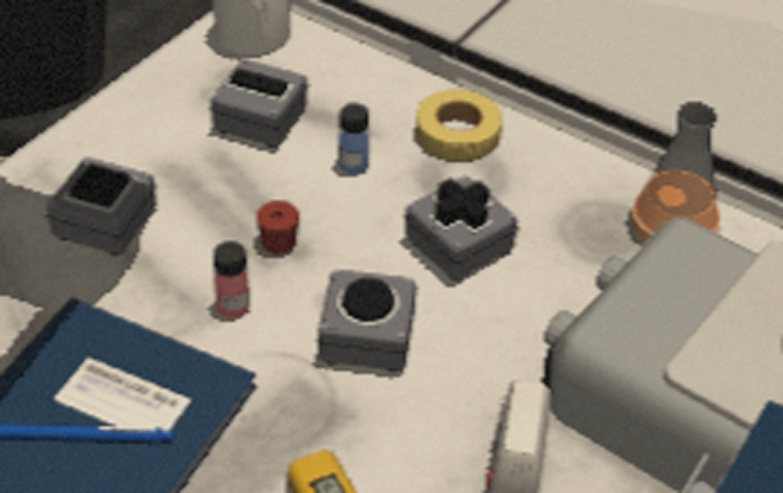

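Square (100,185), bar and round are all low in their housings. The cross (462,203) still stands out and everything else is in place, so I'm handing in.

```bash
python3 -c "
from bench import *
job_done()"
```

```text
the job is handed in; nothing more can be done
```

I pressed the round, bar and square buttons in that order with the closed fingertips, at 20–25 mm/s, and left the cross button alone. The job was handed in at about 19 s of the 40 s allowed; no verdict is reported.

- **Force:** each press held at about 2 N while the stem moved, then rose steeply at the stop. The last readings were about 14 N on the round button, above the 6–9 N suggested but well under 30 N, and about 7 N on the bar and the square.
- **Final picture:** all three pressed buttons sit low in their housings and the cross button still stands out. The boxes, vials, stopper, tape roll and flask look unmoved. Only the foot of the jar is in that crop, and it also looks unmoved.
- **Robot:** it ended raised clear, with the TCP at 0.24 m.
- **Checks:** none failed or disagreed. I judged the buttons and boxes from force readings and pictures, as the joint values themselves can't be read.

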